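# Open the clip pot

## Robot

A 7-joint arm with a two-finger parallel gripper is mounted at the origin on the work surface. World frame = base frame: x ahead of the robot, y to its left, z up, the work surface at z = 0. Lengths are in mm, angles in rad, forces in N, time in s.
With the tool pointing down it reaches from about 425 to 925 mm from the base axis. Payload 6.8 kg.
Tool frame: the origin (TCP) lies at the very end of the fingers, on their centre line; the grasp point (between the pads) lies 19 mm behind it; z points along the fingers, y is the direction in which the jaws open and shut (so a half turn about z gives the same grasp; the last joint's range is limited). The gripper opens to 85 mm and grips with 20 to 120 N. Pads are 22 mm wide; open, the fingers measure 114 mm over their backs; the gripper's body (76 mm by 85 mm) begins 54 mm behind the grasp point. The pads swing forward as they close: fully open they stand 13 mm farther back than shut.
Start: joints at [1.17, 0.477, 0.022, 1.555, -0.011, 1.109, -0.083], TCP at [194.837, -646.286, 210.108] pointing down, gripper open.
Joint ranges: [-2.96, 2.96], [-0.34, 2.1], [-1.41, 1.46], [0.24, 2.44], [-1.37, 4.51], [0.17, 1.92], [-2.96, 2.96]. Speed limits (rad/s): [2.39, 2.39, 3.14, 3.14, 3.14, 3.14, 3.14].

## Interface

Orientations are given as a 3x3 rotation matrix whose columns are the frame's x, y, z axes.
In Python, from station import state, snapshot, sign_off gives the robot as it stands. The module is installed in compiled form; this text tells all that it offers.
- The arm moves only by the tool drive_tool, never from a script. Its argument "moves" is a list of rows, each an object of numbers: "dx", "dy", "dz": the shift along the tool's x, y, z in mm; "twist": the turn about the tool's z in rad; "grip": the gripper command: -1 is shut, 1 is fully open, values between are in proportion. A call has 1 to 8 rows; each row is the pose to reach, as a shift and turn from the pose commanded when the call began, along the tool's axes at that moment; what a row does not reach only later rows make up. A row lasts 1/12 s, in which the tool goes at most 41.7 mm and 7.16 degrees, less where a joint would pass 70% of its speed; a pose out of reach is approached as far as the arm can. A call with a gripper value outside its range is refused whole. The fingers move at their own pace and stop on an object; the grip force is fixed at half the most. Time passes only in rows, so rows that repeat a pose let the fingers close. It gives the time, the measured TCP pose, the force and the opening at its end, in the units of the state.
- state(): the state, without advancing time (a new reading comes with each control period).
- snapshot(name): name is "side" or "top"; returns a dict with "img" (400x640x3 uint8, red, green, blue), "K" (3x3 intrinsics, pixels), "k1" (the pictures are not rectified: a ray, as slopes to the right and down, at radius r is drawn at 1 + k1 r^2 times it, then the intrinsics apply), "eye" and "orientation" of the camera in the world. Camera axes: x right, y up, looking along -z (the intrinsics and any distortion apply to the point x, -y, -z); pixel columns grow to the right and rows downward; lengths in mm; the calibration is good to about 2 mm. A picture is of the moment at which its call begins. There is no depth.
- sign_off(): hands the job in, once; it reports no verdict.
The state is a dict: "time": time; "q": joint angles; "dq": joint speeds; "effort": joint torques, N m; "tcp_pos": TCP position; "orientation": TCP orientation; "force": force on the tool from outside, world axes, zero at the start; "moment": the same for the moment, N m; "grip_width": finger opening in mm.
Only numpy, scipy, OpenCV 4.12 (cv2) and the standard library are available. Lean on these libraries where they do the work, as an engineer would, in place of code of your own. Each camera call takes 0.05 s, during which the arm holds its last target.

## Task

Open the tall pot of binder clips: lift its loose lid off by the knob and set it down, knob up, in the shallow round dish; let go only once it is down, do not drop it. Leave the tall pot standing where it is, and leave the lower, wider lidded pot closed.

Things in the scene. Friction and masses are not known exactly. Their poses are not given: they have to be found in the camera images.
- pot: The tall round clip pot, blush pink, loose, about 0.4 kg: 72 mm outer diameter, 4 mm wall, 90 mm high, open at the top when its lid is off. Origin at the centre of its underside, z up. It stands on the desk.
- pot_lid: Loose lid of the tall pot, pink with a wooden knob, about 80 g. Origin: centre of its underside, z up. Heights above it: 0-8 mm a plug of 56 mm diameter (4 mm play all round in the pot, nothing holds it), 8-14 mm a disc of 76 mm diameter, 14-46 mm a straight upright cylindrical knob of 22 mm diameter. On the pot its origin is 82 mm above the desk; raised by 20 mm it is clear.
- low_lid: Lid of the other pot, to be left alone: same pink, same 22 mm wooden knob, but a 96 mm disc, on a low wide pot of 92 mm diameter and 50 mm height. Origin at the centre of its plug's underside (42 mm above the desk), z up; the knob's top is 88 mm above the desk.
- dish: Shallow round open dish, pink, fixed: 130 mm outer, 120 mm inner diameter, rim 12 mm and inner floor 5 mm above the desk. Origin at the centre of its underside, z up. A lid flat in it stands on its plug, lid origin 5 mm above the desk. Tall pot, low pot and dish may each be in the left, middle or right place.

How it is judged (in metres and radians):
On the way:
1. the tall pot's lid has been lifted clear of the pot (z of pot_lid in the frame of pot above 0.095 m and contact force between the fingers and pot_lid above 0.1 N), for 0.1 s.
At the end, for the whole second after the job is handed in: The lid lies still and knob up in the dish, plug on its floor (within 34 mm of the centre, under 10 mm above the underside, tilt under 7 degrees); the tall pot is upright within 30 mm of its start; the low pot's lid within 20 mm of its start (horizontal distance between pot_lid and dish below 0.034 m and z of pot_lid in the frame of dish below 0.01 m and angle between pot_lid's own z axis and vertical below 0.12 rad and linear speed of pot_lid below 0.02 m/s and angle between pot's own z axis and vertical below 0.1 rad and distance of pot from where it was at the start of the episode below 0.03 m and distance of low_lid from where it was at the start of the episode below 0.02 m); the robot touches nothing.
It fails at once if the lid is let go of in the air away from the pot (its underside more than 30 mm above the desk) (horizontal distance between pot_lid and pot above 0.06 m and height (world z) of pot_lid above 0.03 m and contact force between the fingers and pot_lid below 0.01 N).
It fails at once if the tall pot is tipped by more than 17 degrees (angle between pot's own z axis and vertical above 0.3 rad).
It fails at once if the low pot's lid is moved by more than 30 mm (distance of low_lid from where it was at the start of the episode above 0.03 m).
It also fails if it takes over 40 s, if anything falls off the work surface, if the arm or the gripper's body presses on something with over 40 N, if the wrist force passes 120 N, or if a joint passes its speed limit or range.

## Working session

There is one attempt and no reset: what is moved stays moved. The work goes in short steps, Python scripts to look and compute and a tool call to move; the robot and the scene stay as the last step left them, time stands still between calls to the robot, and variables do not carry over. Pictures are saved under pics/ and viewed, and the job is handed in when it is done.

Besides the shell and the picture viewer there is one more tool, called after "Request:" in YAML: its name, and indented under it one key for each argument. drive_tool: Moves the arm, as the interface text tells. Its arguments: {"type":"object","properties":{"moves":{"type":"array"}},"required":["moves"]}

```bash
mkdir -p pics; python3 - <<'E'
from station import *
import cv2,numpy as np
s=state();print(s)
for n in("side","top"):
    d=snapshot(n);cv2.imwrite(f"pics/{n}0.png",d["img"][:,:,::-1]);print(n,d["K"],d["k1"],d["eye"],d["orientation"])
E
```

```text
{'time': 0.0, 'q': array([ 1.16986754,  0.47781232,  0.02234582,  1.55646437, -0.0115265 ,
        1.10927063, -0.08306618]), 'dq': array([-0.00112656, -0.00124055, -0.00016778,  0.00056339,  0.00012381,
       -0.00041481, -0.00178558]), 'effort': array([-3.65536926e-04, -5.96435988e+01,  1.60784148e+00, -2.81193280e+01,
        1.24160311e-02,  9.46812186e-03,  1.04761077e-05]), 'tcp_pos': array([ 194.65190291, -645.66663371,  209.1122021 ]), 'orientation': array([[ 9.57420121e-01,  2.88697605e-01, -6.36742161e-04],
       [ 2.88698284e-01, -9.57418597e-01,  1.71212775e-03],
       [-1.15341606e-04, -1.82305192e-03, -9.99998332e-01]]), 'force': array([-0.08018341, -0.15065307,  0.31842143]), 'moment': array([ 0.01569564, -0.02791169, -0.02355118]), 'grip_width': 85.10797693318483}
side [[363.76969527   0.         325.60653815]
 [  0.         363.76969527 194.57019952]
 [  0.           0.           1.        ]] -0.015083751598488392 [ 372.45071839 -520.76185673  638.57544762] [[ 0.96693312  0.18446189 -0.17610834]
 [-0.25497811  0.68529652 -0.68216922]
 [-0.00514779  0.70451579  0.70966964]]
top [[375.99524507   0.         314.18352606]
 [  0.         375.99524507 200.58018511]
 [  0.           0.           1.        ]] -0.04129808335377797 [391.78209266  14.64280122 788.32838151] [[-1.05212628e-02  9.85694619e-01 -1.68212429e-01]
 [-9.99943573e-01 -1.06182538e-02  3.22886346e-04]
 [-1.46785494e-03  1.68206335e-01  9.85750716e-01]]
```

View pics/side0.png

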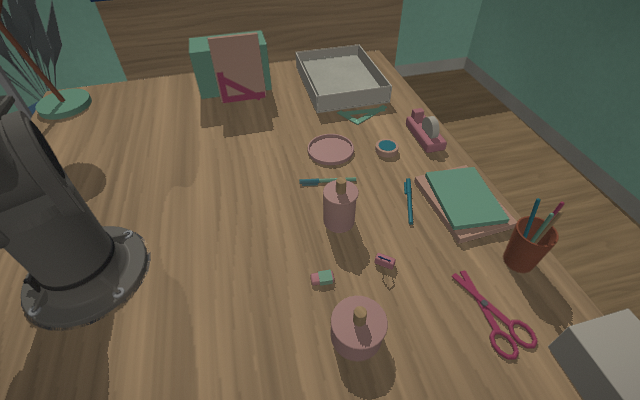

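View pics/top0.png

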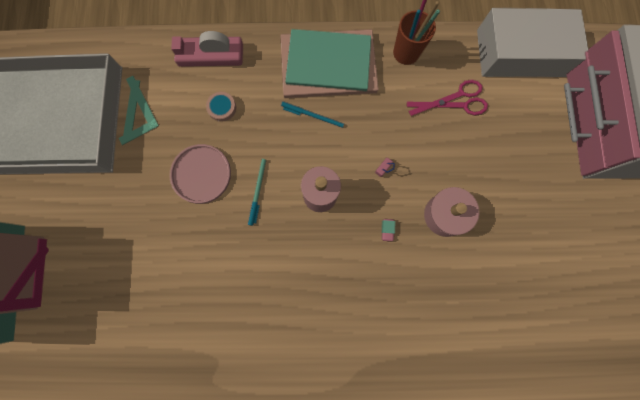

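Side view: the tall pot is at about (340,205) with its knob at (341,186), the dish at (331,150) and the low pot at (358,328). Top view: the dish is at (201,174), the tall pot's knob at (320,182) and the low pot at (452,212). So the tall pot is in the middle, the dish on the left (+y) and the low pot on the right.

```bash
cat > h.py <<'E'
import cv2,numpy as np
from station import *
def ray(d,p):
    K=d["K"];dist=np.array([d["k1"],0,0,0,0],float)
    u=cv2.undistortPoints(np.array(p,float).reshape(-1,1,2),K,dist).reshape(-1,2)
    r=np.c_[u[:,0],-u[:,1],-np.ones(len(u))]@np.asarray(d["orientation"]).T
    return np.asarray(d["eye"]),r/np.linalg.norm(r,axis=1)[:,None]
def plane(d,p,z):
    e,r=ray(d,p);return e+r*((z-e[2])/r[:,2])[:,None]
def tri(d1,p1,d2,p2):
    e1,r1=ray(d1,[p1]);e2,r2=ray(d2,[p2]);r1=r1[0];r2=r2[0]
    t=np.linalg.lstsq(np.c_[r1,-r2],e2-e1,rcond=None)[0]
    a=e1+t[0]*r1;b=e2+t[1]*r2
    return (a+b)/2,np.linalg.norm(a-b)
def pink(img):
    h=cv2.cvtColor(img,cv2.COLOR_RGB2HSV).astype(int)
    return h
E
python3 - <<'E'
from h import *
d={n:snapshot(n) for n in("side","top")}
np.save("d0.npy",d,allow_pickle=True)
a=d["side"]["img"][125:245,290:390];b=d["top"]["img"][130:220,160:360]
cv2.imwrite("pics/c1.png",cv2.resize(a,None,fx=5,fy=5,interpolation=0)[:,:,::-1])
cv2.imwrite("pics/c2.png",cv2.resize(b,None,fx=4,fy=4,interpolation=0)[:,:,::-1])
for n,p in(("side",(341,184)),("side",(331,197)),("side",(340,215)),("side",(331,155)),("side",(280,215)),("top",(320,182)),("top",(310,192)),("top",(200,175)),("top",(320,230))):
    print(n,p,d[n]["img"][p[1],p[0]],cv2.cvtColor(d[n]["img"][p[1]:p[1]+1,p[0]:p[0]+1],cv2.COLOR_RGB2HSV)[0,0])
E
```

```text
side (341, 184) [92 79 60] [18 89 92]
side (331, 197) [157 127 119] [  6  62 157]
side (340, 215) [103  80  76] [  4  67 103]
side (331, 155) [156 124 117] [  5  64 156]
side (280, 215) [143 120  91] [ 17  93 143]
top (320, 182) [139 112  77] [ 17 114 139]
top (310, 192) [149 111 107] [  3  72 149]
top (200, 175) [147 108 105] [  2  73 147]
top (320, 230) [122  97  70] [ 16 109 122]
```

View pics/c1.png

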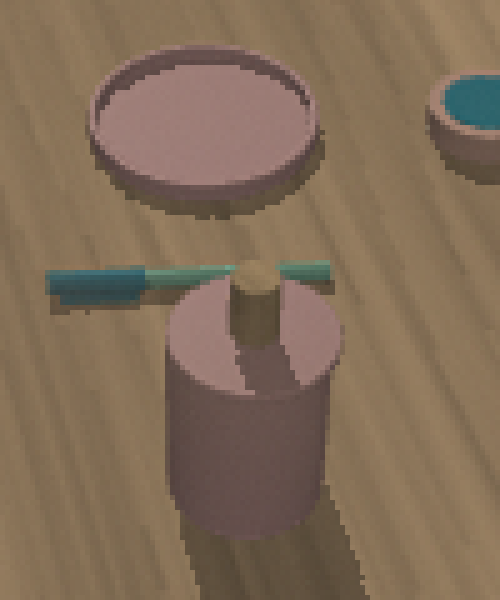

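View pics/c2.png

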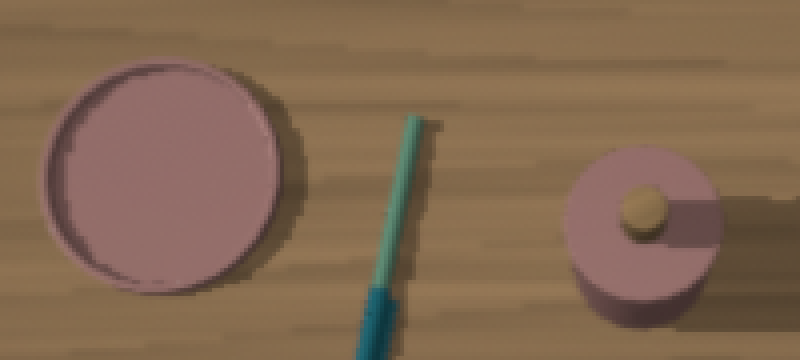

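Both crops show the whole lid and dish. In full pixels, the knob's top face is at about (340.5,179.5) in the side view and (320.4,181.5) in the top view. I'll refine this with masks and ellipses.

```bash
python3 - <<'E'
from h import *
d=np.load("d0.npy",allow_pickle=True).item()
def pinkm(img):
    h=cv2.cvtColor(img,cv2.COLOR_RGB2HSV);return ((((h[...,0]<9)|(h[...,0]>172))&(h[...,1]>40)&(h[...,1]<110))*255).astype(np.uint8)
def comp(n,seed,vmin=0):
    img=d[n]["img"];m=pinkm(img);v=img.max(2)
    m[v<vmin]=0
    k,l,st,c=cv2.connectedComponentsWithStats(m);i=l[seed[1],seed[0]]
    mm=(l==i).astype(np.uint8);cs=max(cv2.findContours(mm,0,1)[0],key=len)
    return mm,cs,st[i]
for n,s in(("side",(331,155)),("top",(200,175))):
    mm,cs,st=comp(n,s);e=cv2.fitEllipse(cv2.convexHull(cs))
    print("dish",n,st,e,plane(d[n],[e[0]],12),plane(d[n],[e[0]],5))
k=tri(d["side"],(340.5,179.5),d["top"],(320.4,181.5));print("knobtop",k)
for n,p in(("side",(340.5,179.5)),("top",(320.4,181.5))):print(plane(d[n],[p],128))
# lid disc: ray-cast hull of disc rim at z=96 (bright)
mm,cs,st=comp("top",(310,192),125);print(st)
h=cv2.convexHull(cs).reshape(-1,2)
P=plane(d["top"],h,96)[:,:2];print(cv2.minEnclosingCircle(P.astype(np.float32)))
mm,cs,st=comp("side",(331,197),125);print(st)
h=cv2.convexHull(cs).reshape(-1,2)
P=plane(d["side"],h,96)[:,:2];print(cv2.minEnclosingCircle(P.astype(np.float32)))
# dish circle, triangulate centre
ds=cv2.fitEllipse(cv2.convexHull(comp("side",(331,155),115)[1]))[0];dt=cv2.fitEllipse(cv2.convexHull(comp("top",(200,175))[1]))[0]
print(ds,dt,tri(d["side"],ds,d["top"],dt))
# low knob
E
```

```text
dish side [ 308  134   46   31 1154] ((330.2607727050781, 149.0426483154297), (31.466981887817383, 46.34592819213867), 89.61695861816406) [[585.73900648 250.12711642  12.        ]] [[588.12182889 258.73936389   5.        ]]
dish top [ 170  144   61   60 2796] ((199.92051696777344, 173.5996551513672), (58.273704528808594, 60.875579833984375), 59.22300338745117) [[585.18321744 257.17243694  12.        ]] [[586.92707727 259.35927887   5.        ]]
knobtop (array([539.15600714,   2.87925182, 129.42403993]), np.float64(0.6742737234242587))
[[539.97476054   4.38683221 128.        ]]
[[539.12998685   2.8880516  128.        ]]
[301 167  38  38 872]
((538.47314453125, 3.0516014099121094), 37.71610641479492)
[323 180  18  24 240]
((533.910888671875, 4.20114803314209), 34.97784423828125)
(330.2925720214844, 147.7328643798828) (199.92051696777344, 173.5996551513672) (array([586.76349233, 257.66020425,  10.32101169]), np.float64(2.2671163627177457))
```

Request:
drive_tool:
  moves:
    - {"dx":25,"dy":-25,"dz":0,"grip":1}
    - {"dx":50,"dy":-50,"dz":0,"grip":1}
    - {"dx":75,"dy":-75,"dz":0,"grip":1}
    - {"dx":100,"dy":-100,"dz":0,"grip":1}
    - {"dx":125,"dy":-125,"dz":0,"grip":1}
    - {"dx":150,"dy":-150,"dz":0,"grip":1}
    - {"dx":175,"dy":-175,"dz":0,"grip":1}
    - {"dx":200,"dy":-200,"dz":0,"grip":1}

```text
$.moves[0]: bad value
```

Request:
drive_tool:
  moves:
    - {"dx":25,"dy":-25,"dz":0,"twist":0,"grip":1}
    - {"dx":50,"dy":-50,"dz":0,"twist":0,"grip":1}
    - {"dx":75,"dy":-75,"dz":0,"twist":0,"grip":1}
    - {"dx":100,"dy":-100,"dz":0,"twist":0,"grip":1}
    - {"dx":125,"dy":-125,"dz":0,"twist":0,"grip":1}
    - {"dx":150,"dy":-150,"dz":0,"twist":0,"grip":1}
    - {"dx":175,"dy":-175,"dz":0,"twist":0,"grip":1}
    - {"dx":200,"dy":-200,"dz":0,"twist":0,"grip":1}

```text
time: 0.87
tcp_pos: [329.1, -395.4, 210.1]
orientation: [[0.957, 0.289, 0.0], [0.289, -0.957, -0.0], [-0.0, 0.0, -1.0]]
force: [0.9, -0.2, -0.2]
grip_width: 85.7
```

Request:
drive_tool:
  moves:
    - {"dx":26,"dy":-26,"dz":0,"twist":0,"grip":1}
    - {"dx":52,"dy":-52,"dz":0,"twist":0,"grip":1}
    - {"dx":78,"dy":-78,"dz":0,"twist":0,"grip":1}
    - {"dx":104,"dy":-104,"dz":0,"twist":0,"grip":1}
    - {"dx":130,"dy":-130,"dz":0,"twist":0,"grip":1}
    - {"dx":156,"dy":-156,"dz":0,"twist":0,"grip":1}
    - {"dx":182,"dy":-182,"dz":0,"twist":0,"grip":1}
    - {"dx":208,"dy":-208,"dz":0,"twist":0,"grip":1}

```text
time: 1.53
tcp_pos: [468.1, -136.3, 210.2]
orientation: [[0.958, 0.288, 0.0], [0.288, -0.958, -0.0], [0.0, 0.0, -1.0]]
force: [0.5, -1.1, -0.4]
grip_width: 85.4
```

Request:
drive_tool:
  moves:
    - {"dx":20,"dy":-20,"dz":0,"twist":0,"grip":1}
    - {"dx":40,"dy":-42,"dz":0,"twist":0,"grip":1}
    - {"dx":60,"dy":-63,"dz":0,"twist":0,"grip":1}
    - {"dx":80,"dy":-84,"dz":0,"twist":0,"grip":1}
    - {"dx":95,"dy":-100,"dz":0,"twist":0,"grip":1}
    - {"dx":105,"dy":-109,"dz":0,"twist":0,"grip":1}
    - {"dx":109,"dy":-114,"dz":0,"twist":0,"grip":1}
    - {"dx":109,"dy":-114,"dz":0,"twist":0,"grip":1}

```text
time: 2.2
tcp_pos: [539.4, 4.2, 209.9]
orientation: [[0.957, 0.291, -0.0], [0.291, -0.957, 0.001], [0.0, -0.001, -1.0]]
force: [0.1, -0.1, -0.5]
grip_width: 85.3
```

```bash
python3 - <<'E'
from h import *
s=state();print(s["tcp_pos"],s["q"],s["orientation"])
R=s["orientation"];print("to go tool axes",R.T@(np.array([539,3,s["tcp_pos"][2]])-s["tcp_pos"]))
d=snapshot("side");cv2.imwrite("pics/s1.png",cv2.resize(d["img"][100:260,240:440],None,fx=3,fy=3)[:,:,::-1])
E
```

```text
[539.37459275   4.21297591 209.94619619] [ 0.20341903  0.28275451 -0.39116789  1.85908799  0.12412354  1.02357749
 -1.51421603] [[ 9.56778242e-01  2.90818455e-01 -1.46915434e-04]
 [ 2.90818488e-01 -9.56778032e-01  6.36010099e-04]
 [ 4.43980139e-05 -6.51246349e-04 -9.99999787e-01]]
to go tool axes [-7.11158013e-01  1.05161021e+00 -7.16431469e-04]
```

View pics/s1.png

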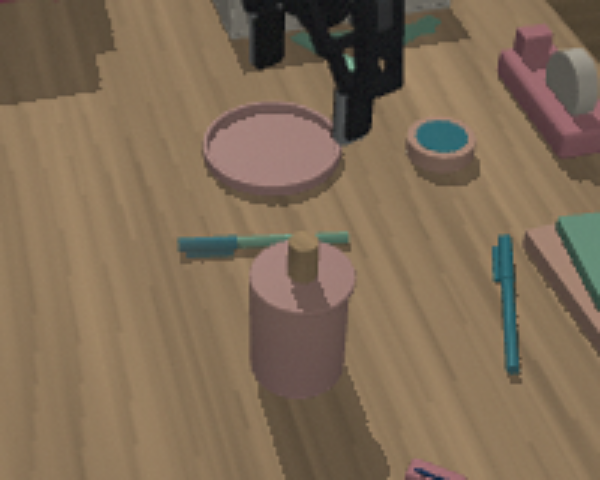

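The gripper stands over the tall pot in line with its knob (302,245 in the crop). Next I go down in steps.

Request:
drive_tool:
  moves:
    - {"dx":-1,"dy":1,"dz":20,"twist":0,"grip":1}
    - {"dx":-1,"dy":1,"dz":45,"twist":0,"grip":1}
    - {"dx":-1,"dy":1,"dz":65,"twist":0,"grip":1}
    - {"dx":-1,"dy":1,"dz":82,"twist":0,"grip":1}
    - {"dx":-1,"dy":1,"dz":95,"twist":0,"grip":1}
    - {"dx":-1,"dy":1,"dz":103,"twist":0,"grip":1}
    - {"dx":-1,"dy":1,"dz":107,"twist":0,"grip":1}
    - {"dx":-1,"dy":1,"dz":108,"twist":0,"grip":1}

```text
time: 2.92
tcp_pos: [538.1, 0.5, 101.7]
orientation: [[0.958, 0.287, -0.001], [0.287, -0.958, -0.0], [-0.001, 0.0, -1.0]]
force: [-0.3, 1.2, -0.5]
grip_width: 85.2
```

```bash
python3 - <<'E'
from h import *
s=state();print(s["tcp_pos"],s["force"])
d=snapshot("side");cv2.imwrite("pics/s2.png",cv2.resize(d["img"][130:250,270:410],None,fx=4,fy=4,interpolation=0)[:,:,::-1])
d=snapshot("top");cv2.imwrite("pics/t2.png",cv2.resize(d["img"][120:240,250:390],None,fx=4,fy=4,interpolation=0)[:,:,::-1])
E
```

```text
[5.38061899e+02 5.00213084e-01 1.01730552e+02] [-0.31271745  1.20127553 -0.47016864]
```

View pics/s2.png

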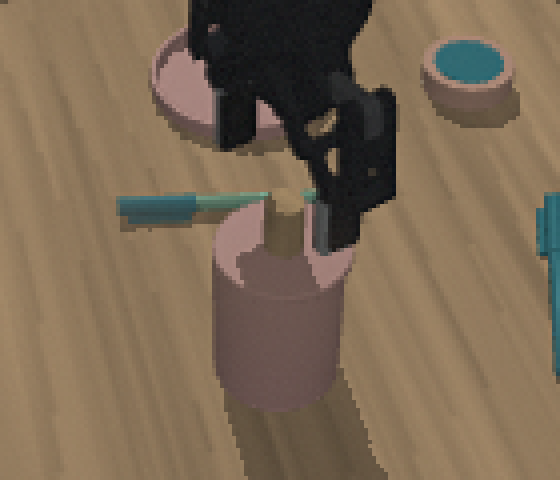

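View pics/t2.png

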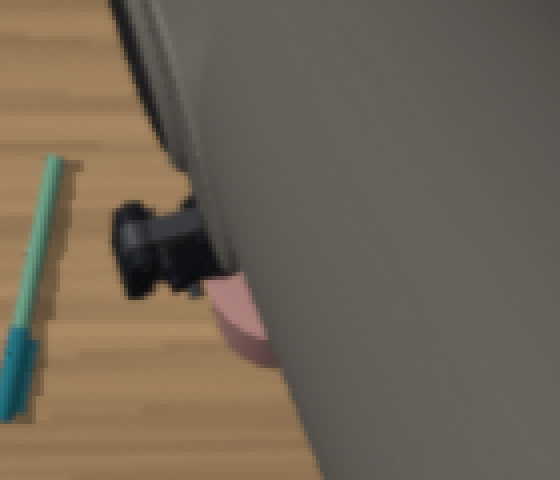

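The knob (285,225 in the side crop) stands between the open fingers. The TCP is about 2.5 mm off, so I correct that and then close.

Request:
drive_tool:
  moves:
    - {"dx":1.5,"dy":-2,"dz":0,"twist":0,"grip":1}
    - {"dx":1.5,"dy":-2,"dz":0,"twist":0,"grip":0.3}
    - {"dx":1.5,"dy":-2,"dz":0,"twist":0,"grip":-0.2}
    - {"dx":1.5,"dy":-2,"dz":0,"twist":0,"grip":-0.4}
    - {"dx":1.5,"dy":-2,"dz":0,"twist":0,"grip":-0.6}
    - {"dx":1.5,"dy":-2,"dz":0,"twist":0,"grip":-1}
    - {"dx":1.5,"dy":-2,"dz":0,"twist":0,"grip":-1}
    - {"dx":1.5,"dy":-2,"dz":0,"twist":0,"grip":-1}

```text
time: 3.68
tcp_pos: [539.6, 3.9, 102.5]
orientation: [[0.957, 0.289, 0.001], [0.289, -0.957, -0.0], [0.001, 0.0, -1.0]]
force: [-0.4, 0.3, 3.9]
grip_width: 17.8
```

```bash
python3 - <<'E'
from h import *
s=state();print(s["tcp_pos"],s["force"],s["grip_width"])
d=snapshot("side");cv2.imwrite("pics/s3.png",cv2.resize(d["img"][130:250,270:410],None,fx=4,fy=4,interpolation=0)[:,:,::-1])
E
```

```text
[539.63376955   3.89605561 102.5370475 ] [-0.35693994  0.34133382  3.91763609] 17.816035215164376
```

View pics/s3.png

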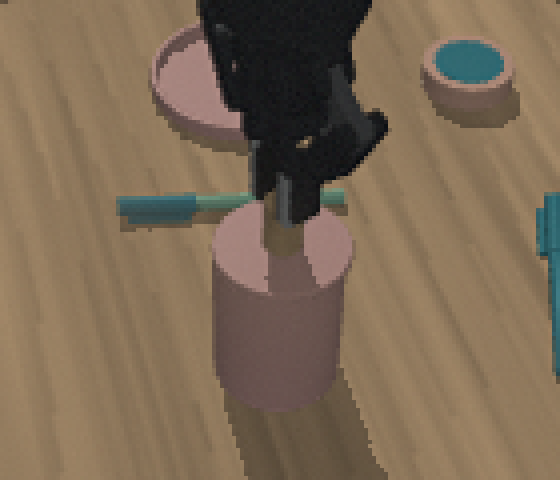

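Request:
drive_tool:
  moves:
    - {"dx":0,"dy":0,"dz":0,"twist":0,"grip":-1}
    - {"dx":0,"dy":0,"dz":0,"twist":0,"grip":-1}
    - {"dx":0,"dy":0,"dz":0,"twist":0,"grip":-1}

```text
time: 3.98
tcp_pos: [539.7, 3.8, 102.5]
orientation: [[0.957, 0.289, 0.001], [0.289, -0.957, -0.0], [0.001, 0.0, -1.0]]
force: [-0.9, -0.2, 5.0]
grip_width: 17.6
```

```bash
python3 - <<'E'
from h import *
s=state();print(s["tcp_pos"],s["force"],s["grip_width"])
d=snapshot("side")
for p in((342.5,185.5),(345,184)):
  e,r=ray(d,[p]);
  for y in(-8,-14,-20): print(p,y,e+r[0]*(y-e[1])/r[0][1])
E
```

```text
[539.65249838   3.84158249 102.52412033] [-0.94681244 -0.19453106  5.026662  ] 17.572670570785444
(342.5, 185.5) -8 [540.74245274  -8.         122.13895074]
(342.5, 185.5) -14 [538.77321421 -14.         128.18194895]
(342.5, 185.5) -20 [536.80397568 -20.         134.22494716]
(345, 184) -8 [545.9964497   -8.         125.08180168]
(345, 184) -14 [543.96573238 -14.         131.0903646 ]
(345, 184) -20 [541.93501505 -20.         137.09892751]
```

```bash
python3 - <<'E'
from h import *
d=snapshot("side");img=d["img"][150:215,310:390]
img=np.clip(img.astype(float)*1.8,0,255).astype(np.uint8)
K=d["K"];R=np.asarray(d["orientation"])
def proj(P):
    c=(np.asarray(P,float)-d["eye"])@R;x,y=c[0]/-c[2],-c[1]/-c[2];f=1+d["k1"]*(x*x+y*y);return K[0,0]*x*f+K[0,2],K[1,1]*y*f+K[1,2]
big=cv2.resize(img,None,fx=9,fy=9,interpolation=0)[:,:,::-1].copy()
for P in((539.6,3.8,102.5),(542.8,-6.7,102.5),(545.7,-16,102.5),(539.6,3.8,128)):
    u,v=proj(P);print(P,u,v);cv2.circle(big,(int((u-310+.5)*9),int((v-150+.5)*9)),4,(0,255,0),-1)
cv2.imwrite("pics/s4.png",big)
E
```

```text
(539.6, 3.8, 102.5) 340.11971015042167 188.58133705843898
(542.8, -6.7, 102.5) 343.00377416447253 191.6863237993572
(545.7, -16, 102.5) 345.63050656717485 194.47589235406954
(539.6, 3.8, 128) 340.4060490767293 179.71929937802767
```

View pics/s4.png

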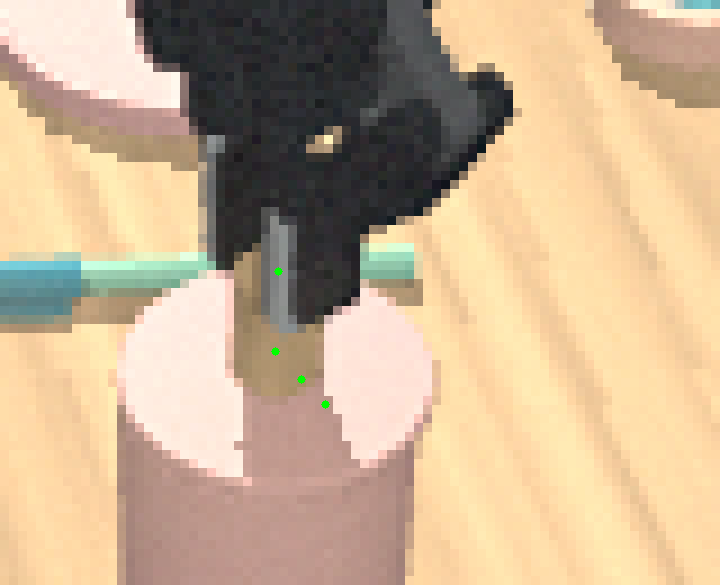

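The picture shows the fingertips only reaching about the upper third of the knob (tip at (342,186), where I expected row 192). They sit some 15 mm higher than the TCP figure suggests. I'll reopen and grip lower.

Request:
drive_tool:
  moves:
    - {"dx":0,"dy":0,"dz":0,"twist":0,"grip":0}
    - {"dx":0,"dy":0,"dz":0,"twist":0,"grip":0}
    - {"dx":0,"dy":0,"dz":0,"twist":0,"grip":0}
    - {"dx":0,"dy":0,"dz":3,"twist":0,"grip":0}
    - {"dx":0,"dy":0,"dz":6,"twist":0,"grip":0}
    - {"dx":0,"dy":0,"dz":8,"twist":0,"grip":0}
    - {"dx":0,"dy":0,"dz":8,"twist":0,"grip":0}

```text
time: 4.67
tcp_pos: [538.9, 3.8, 93.4]
orientation: [[0.957, 0.289, -0.001], [0.289, -0.957, -0.0], [-0.001, -0.0, -1.0]]
force: [-0.6, -0.5, 0.1]
grip_width: 42.9
```

```bash
cat > v.py <<'E'
from h import *
import sys
s=state();print(s["time"],s["tcp_pos"],s["force"],s["grip_width"])
d=snapshot("side");img=d["img"][150:215,310:390]
img=np.clip(img.astype(float)*1.8,0,255).astype(np.uint8)
cv2.imwrite(sys.argv[1],cv2.resize(img,None,fx=9,fy=9,interpolation=0)[:,:,::-1])
E
python3 v.py pics/s5.png
```

```text
4.6667 [538.85302215   3.76786892  93.35045366] [-0.61487757 -0.50697348  0.11549611] 42.88051360592078
```

View pics/s5.png

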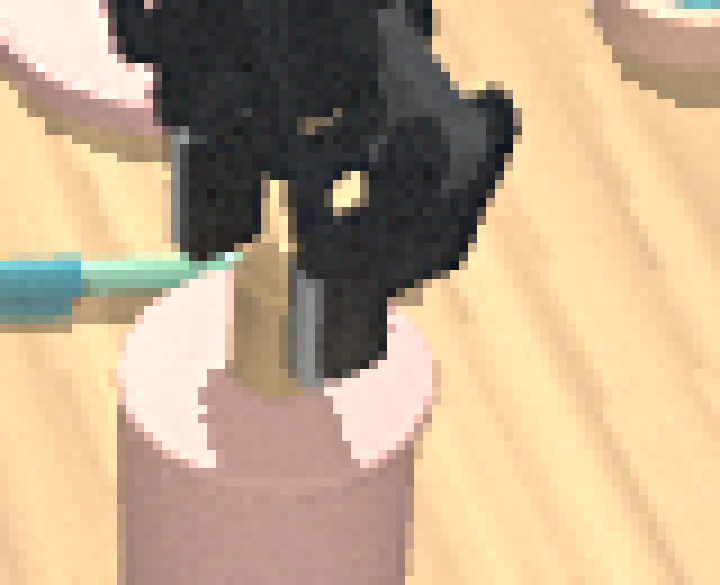

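The near fingertip is now at about (344,192), clear of the disc and well down the knob. Closing.

Request:
drive_tool:
  moves:
    - {"dx":0,"dy":0,"dz":0,"twist":0,"grip":-0.4}
    - {"dx":0,"dy":0,"dz":0,"twist":0,"grip":-0.6}
    - {"dx":0,"dy":0,"dz":0,"twist":0,"grip":-1}
    - {"dx":0,"dy":0,"dz":0,"twist":0,"grip":-1}
    - {"dx":0,"dy":0,"dz":0,"twist":0,"grip":-1}
    - {"dx":0,"dy":0,"dz":0,"twist":0,"grip":-1}

```text
time: 5.22
tcp_pos: [539.7, 3.9, 94.4]
orientation: [[0.957, 0.289, 0.001], [0.289, -0.957, 0.0], [0.001, 0.0, -1.0]]
force: [0.1, -0.2, 3.2]
grip_width: 19.2
```

```bash
python3 v.py pics/s6.png
```

```text
5.2167 [539.67620114   3.8635712   94.39771208] [ 0.06901708 -0.21396687  3.15491824] 19.22663335803598
```

View pics/s6.png

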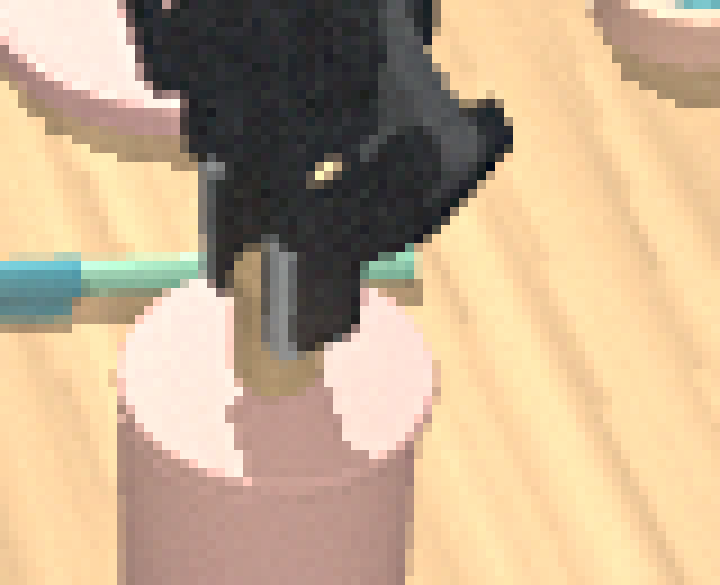

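Good deep grip. Lifting.

Request:
drive_tool:
  moves:
    - {"dx":0,"dy":0,"dz":-4,"twist":0,"grip":-1}
    - {"dx":0,"dy":0,"dz":-12,"twist":0,"grip":-1}
    - {"dx":0,"dy":0,"dz":-22,"twist":0,"grip":-1}
    - {"dx":0,"dy":0,"dz":-34,"twist":0,"grip":-1}
    - {"dx":0,"dy":0,"dz":-45,"twist":0,"grip":-1}
    - {"dx":0,"dy":0,"dz":-55,"twist":0,"grip":-1}
    - {"dx":0,"dy":0,"dz":-60,"twist":0,"grip":-1}
    - {"dx":0,"dy":0,"dz":-60,"twist":0,"grip":-1}

```text
time: 5.93
tcp_pos: [540.4, 3.9, 155.9]
orientation: [[0.957, 0.288, 0.003], [0.288, -0.958, -0.0], [0.003, 0.001, -1.0]]
force: [0.9, -0.2, -1.1]
grip_width: 19.3
```

```bash
python3 - <<'E'
from h import *
s=state();print(s["time"],s["tcp_pos"],s["force"],s["grip_width"])
R=s["orientation"];print("to dish, tool axes",R.T@(np.array([586.5,258,s["tcp_pos"][2]])-s["tcp_pos"]))
d=snapshot("side");cv2.imwrite("pics/s7.png",cv2.resize(d["img"][100:250,270:410],None,fx=4,fy=4,interpolation=0)[:,:,::-1])
E
```

```text
5.9333 [540.41858716   3.87861331 155.91527558] [ 0.94281433 -0.18640478 -1.07712312] 19.264203237037705
to dish, tool axes [ 1.17419596e+02 -2.30029989e+02  1.36317053e-01]
```

View pics/s7.png

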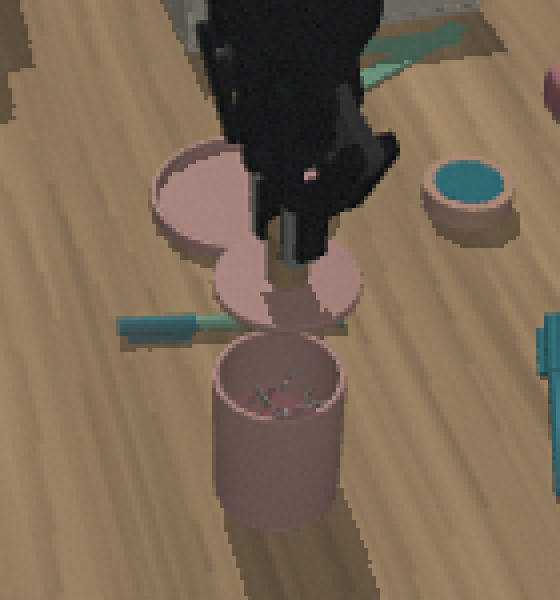

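The lid hangs level from the gripper, disc centred at (288,285) in the crop, and the pot stands open with clips inside. Moving to the dish.

Request:
drive_tool:
  moves:
    - {"dx":10,"dy":-20,"dz":0,"twist":0,"grip":-1}
    - {"dx":26,"dy":-52,"dz":0,"twist":0,"grip":-1}
    - {"dx":43,"dy":-84,"dz":0,"twist":0,"grip":-1}
    - {"dx":60,"dy":-117,"dz":0,"twist":0,"grip":-1}
    - {"dx":77,"dy":-150,"dz":0,"twist":0,"grip":-1}
    - {"dx":94,"dy":-183,"dz":0,"twist":0,"grip":-1}
    - {"dx":108,"dy":-212,"dz":0,"twist":0,"grip":-1}
    - {"dx":117,"dy":-230,"dz":0,"twist":0,"grip":-1}

```text
time: 6.65
tcp_pos: [584.0, 262.5, 153.3]
orientation: [[0.956, 0.292, -0.001], [0.292, -0.956, 0.002], [-0.001, -0.002, -1.0]]
force: [-1.0, 0.4, -1.7]
grip_width: 19.2
```

Request:
drive_tool:
  moves:
    - {"dx":0,"dy":0,"dz":0,"twist":0,"grip":-1}
    - {"dx":0,"dy":0,"dz":15,"twist":0,"grip":-1}
    - {"dx":0,"dy":0,"dz":35,"twist":0,"grip":-1}
    - {"dx":0,"dy":0,"dz":55,"twist":0,"grip":-1}
    - {"dx":0,"dy":0,"dz":75,"twist":0,"grip":-1}
    - {"dx":0,"dy":0,"dz":90,"twist":0,"grip":-1}
    - {"dx":0,"dy":0,"dz":100,"twist":0,"grip":-1}
    - {"dx":0,"dy":0,"dz":100,"twist":0,"grip":-1}

```text
time: 7.32
tcp_pos: [583.3, 256.1, 51.2]
orientation: [[0.958, 0.288, -0.004], [0.288, -0.958, -0.003], [-0.005, 0.001, -1.0]]
force: [0.1, 0.1, -1.5]
grip_width: 18.9
```

```bash
python3 - <<'E'
from h import *
s=state();print(s["time"],s["tcp_pos"],s["force"],s["grip_width"])
R=s["orientation"];print(R,"to dish, tool axes",R.T@(np.array([586.5,258,s["tcp_pos"][2]])-s["tcp_pos"]))
d=snapshot("side");cv2.imwrite("pics/s8.png",cv2.resize(d["img"][80:230,270:410],None,fx=4,fy=4,interpolation=0)[:,:,::-1])
E
```

```text
7.3167 [583.25573724 256.05677396  51.17659564] [ 0.07878812  0.09476879 -1.48833316] 18.86787022705746
[[ 0.95755389  0.28821958 -0.00447542]
 [ 0.28821033 -0.95756359 -0.00260388]
 [-0.00503599  0.00120349 -0.9999866 ]] to dish, tool axes [ 3.66661423 -0.92570246 -0.01957937]
```

View pics/s8.png

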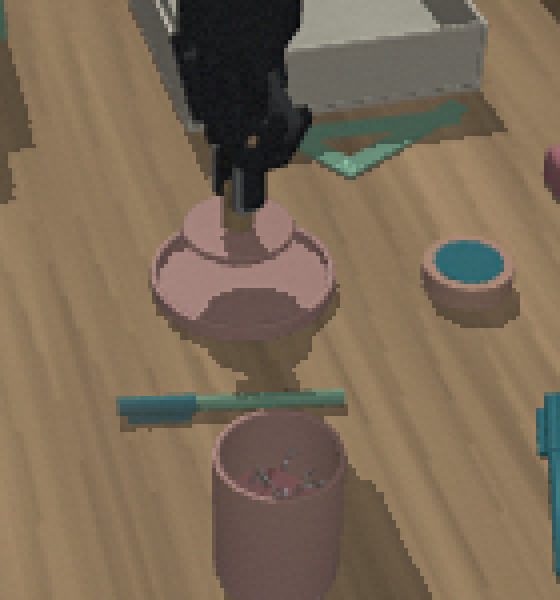

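The lid hangs level over the dish (lid at (238,228), dish at (242,275) in the crop), still high. Lowering slowly, with a small x correction.

Request:
drive_tool:
  moves:
    - {"dx":1,"dy":0,"dz":5,"twist":0,"grip":-1}
    - {"dx":2,"dy":0,"dz":11,"twist":0,"grip":-1}
    - {"dx":3,"dy":0,"dz":17,"twist":0,"grip":-1}
    - {"dx":3,"dy":0,"dz":22,"twist":0,"grip":-1}
    - {"dx":3,"dy":0,"dz":26,"twist":0,"grip":-1}
    - {"dx":3,"dy":0,"dz":29,"twist":0,"grip":-1}
    - {"dx":3,"dy":0,"dz":31,"twist":0,"grip":-1}
    - {"dx":3,"dy":0,"dz":31,"twist":0,"grip":-1}

```text
time: 8.03
tcp_pos: [587.6, 258.6, 22.6]
orientation: [[0.957, 0.289, -0.001], [0.289, -0.957, -0.0], [-0.001, 0.0, -1.0]]
force: [-0.1, 0.7, -1.1]
grip_width: 19.4
```

Request:
drive_tool:
  moves:
    - {"dx":0,"dy":0,"dz":1,"twist":0,"grip":-1}
    - {"dx":0,"dy":0,"dz":2,"twist":0,"grip":-1}
    - {"dx":0,"dy":0,"dz":3,"twist":0,"grip":-1}
    - {"dx":0,"dy":0,"dz":4,"twist":0,"grip":-1}
    - {"dx":0,"dy":0,"dz":4,"twist":0,"grip":-1}

```text
time: 8.45
tcp_pos: [587.8, 258.6, 19.0]
orientation: [[0.957, 0.289, -0.0], [0.289, -0.957, -0.0], [-0.0, 0.0, -1.0]]
force: [0.5, 0.1, -0.7]
grip_width: 19.2
```

Request:
drive_tool:
  moves:
    - {"dx":0,"dy":0,"dz":0.5,"twist":0,"grip":-1}
    - {"dx":0,"dy":0,"dz":1,"twist":0,"grip":-1}
    - {"dx":0,"dy":0,"dz":1.5,"twist":0,"grip":-1}
    - {"dx":0,"dy":0,"dz":2,"twist":0,"grip":-1}
    - {"dx":0,"dy":0,"dz":2,"twist":0,"grip":-1}

```text
time: 8.87
tcp_pos: [588.0, 258.7, 17.5]
orientation: [[0.957, 0.289, 0.0], [0.289, -0.957, -0.0], [0.0, 0.0, -1.0]]
force: [-0.5, -0.8, 3.5]
grip_width: 19.0
```

```bash
python3 - <<'E'
from h import *
s=state();print(s["time"],s["tcp_pos"],s["force"],s["grip_width"])
d=snapshot("side");cv2.imwrite("pics/s9.png",cv2.resize(d["img"][80:230,270:410],None,fx=4,fy=4,interpolation=0)[:,:,::-1])
E
```

```text
8.8667 [587.96606616 258.6865287   17.51211271] [-0.4994126  -0.75885093  3.51641846] 19.013379296731337
```

View pics/s9.png

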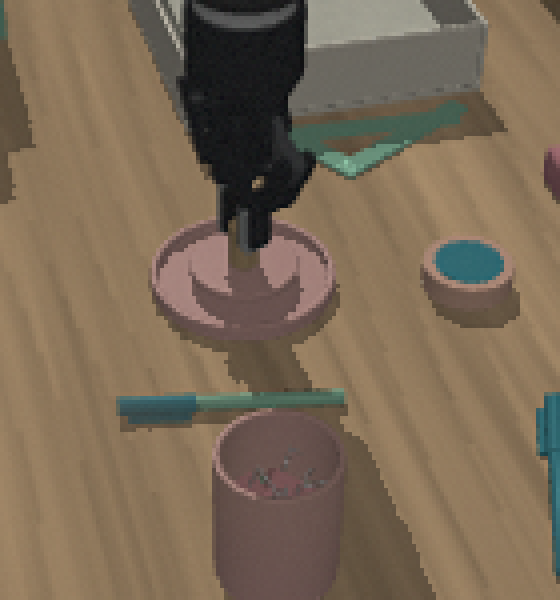

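The lid touches down in the dish. The force rose by about 4 N at z 17.5, which matches the predicted 17.4. In the crop the lid is centred at (245,265). Opening, then rising.

Request:
drive_tool:
  moves:
    - {"dx":0,"dy":0,"dz":0,"twist":0,"grip":-0.5}
    - {"dx":0,"dy":0,"dz":0,"twist":0,"grip":-0.2}
    - {"dx":0,"dy":0,"dz":0,"twist":0,"grip":0.1}
    - {"dx":0,"dy":0,"dz":0,"twist":0,"grip":0.3}
    - {"dx":0,"dy":0,"dz":0,"twist":0,"grip":0.3}
    - {"dx":0,"dy":0,"dz":0,"twist":0,"grip":0.3}
    - {"dx":0,"dy":0,"dz":0,"twist":0,"grip":0.3}
    - {"dx":0,"dy":0,"dz":0,"twist":0,"grip":0.3}

```text
time: 9.58
tcp_pos: [587.9, 258.7, 17.1]
orientation: [[0.957, 0.289, 0.0], [0.289, -0.957, -0.0], [0.0, 0.0, -1.0]]
force: [0.5, -0.1, 0.3]
grip_width: 55.4
```

Request:
drive_tool:
  moves:
    - {"dx":0,"dy":0,"dz":-10,"twist":0,"grip":0.3}
    - {"dx":0,"dy":0,"dz":-25,"twist":0,"grip":0.3}
    - {"dx":0,"dy":0,"dz":-45,"twist":0,"grip":0.3}
    - {"dx":0,"dy":0,"dz":-70,"twist":0,"grip":0.3}
    - {"dx":0,"dy":0,"dz":-95,"twist":0,"grip":0.3}
    - {"dx":0,"dy":0,"dz":-115,"twist":0,"grip":0.3}
    - {"dx":0,"dy":0,"dz":-125,"twist":0,"grip":0.3}
    - {"dx":0,"dy":0,"dz":-125,"twist":0,"grip":0.3}

```text
time: 10.25
tcp_pos: [589.4, 259.6, 145.4]
orientation: [[0.957, 0.288, 0.005], [0.288, -0.957, 0.002], [0.005, -0.001, -1.0]]
force: [0.4, 0.9, 0.5]
grip_width: 54.9
```

```bash
python3 - <<'E'
from h import *
s=state();print(s["time"],s["tcp_pos"],s["force"],s["grip_width"])
d=snapshot("side");cv2.imwrite("pics/s10.png",cv2.resize(d["img"][80:230,270:410],None,fx=4,fy=4,interpolation=0)[:,:,::-1])
cv2.imwrite("pics/s11.png",d["img"][:,:,::-1])
# knob top at z=51, rim of dish
np.save("d1.npy",d,allow_pickle=True)
E
```

```text
10.25 [589.43157968 259.60744176 145.35928871] [0.4373932  0.94762978 0.46440667] 54.9135330038842
```

View pics/s10.png

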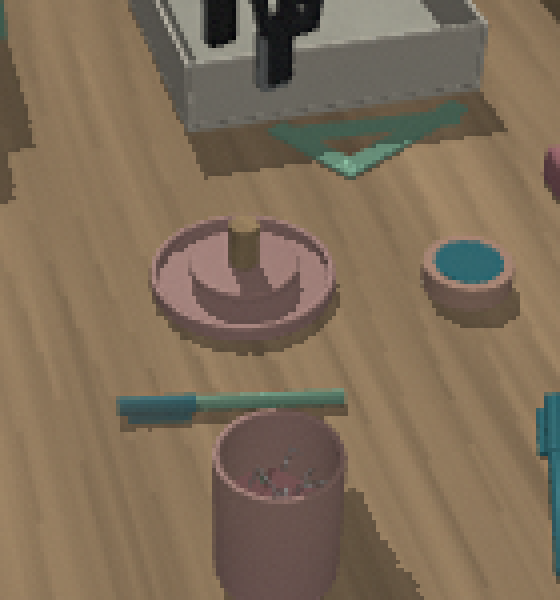

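View pics/s11.png

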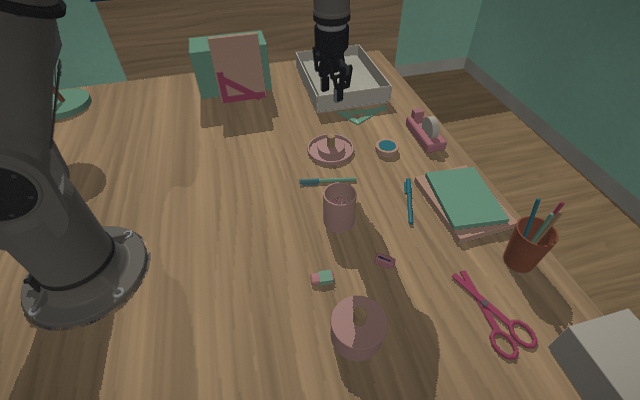

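The lid sits level, knob up, in the dish; the knob top is at (330.5,135). The tall pot stands upright at its old pixels and the low pot is unchanged. I'll let the arm settle and make a final numeric check.

Request:
drive_tool:
  moves:
    - {"dx":0,"dy":0,"dz":0,"twist":0,"grip":0.3}
    - {"dx":0,"dy":0,"dz":0,"twist":0,"grip":0.3}
    - {"dx":0,"dy":0,"dz":0,"twist":0,"grip":0.3}

```text
time: 10.55
tcp_pos: [587.0, 258.2, 140.5]
orientation: [[0.957, 0.289, -0.002], [0.289, -0.957, -0.001], [-0.003, 0.0, -1.0]]
force: [-0.9, 0.1, -0.0]
grip_width: 55.4
```

```bash
python3 - <<'E'
from h import *
d0=np.load("d0.npy",allow_pickle=True).item()["side"]
d=snapshot("side")
print("lid knob top on z=51",plane(d,[(330.5,135.2)],51),"dish 586.5,258")
print("low pot region diff",np.abs(d["img"][290:365,325:390].astype(int)-d0["img"][290:365,325:390]).mean(), "pot body diff",np.abs(d["img"][210:235,318:345].astype(int)-d0["img"][210:235,318:345]).mean())
s=state();print(s["time"],s["force"]);sign_off()
E
```

```text
lid knob top on z=51 [[589.05949577 260.3829007   51.        ]] dish 586.5,258
low pot region diff 13.737162393162393 pot body diff 2.5308641975308643
10.6 [-0.46081729  0.09178938  0.21641784]
the job is handed in; nothing more can be done
```

I lifted the tall pot's lid off by its knob and set it down knob up in the dish. I let go only after it touched down, then raised the gripper clear and handed in at 10.6 s.

- **Lid:** the last picture shows it lying flat, about 3.5 mm from my measured dish centre. It touched down at TCP z 17.5 mm, against 17.4 mm predicted.
- **Tall pot:** it stands upright in the picture and its body pixels hardly changed (mean difference 2.5).
- **Low pot:** it looks closed and in place in the pictures, and the arm was never near it at low height. My pixel comparison there gave a mean difference of 13.7. I put that down to the arm's shadow, which covers part of it in the last picture, so that number does not confirm it.
- **Disagreements:**
  - In the picture the fingertips stood about 15 mm higher than the TCP reading, so my first grip was too shallow. I reopened and gripped 8 mm lower before lifting.
  - The gripper read about 19 mm on the 22 mm knob.

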